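# Shunt the round-post carrier into the read bay

## Task

In the sample sorting tray, slide the bar-grip carrier that stands in front of the read bay sideways into the empty cell, fully home against the tray's right-hand wall; then slide the round-post carrier straight ahead through the freed cell into the read bay until you feel the sprung contact of the reader, and hold it pressed there with about 12 N for about a second before you let go, so that it stays in the bay. The carriers must only slide, never be lifted, and never be rammed or wedged (25 N is too much); leave the other bar-grip carrier in its cell and do not shift the things lying around.

Things in the scene. Friction and masses are not known exactly. Their poses are not given: they have to be found in the camera images.
- tray: fixed sorting tray: floor plate 4 mm thick, aluminium walls with tops 14 mm above the worktop; inside, 2 x 2 cells of 70 mm, no walls between them. Origin: on the worktop under the middle of the four cells; x ahead (away from the robot), y left (yaw within 0.35 of the world). Cell centres x, y = +-35 mm. At the start the round post is near left, the bar grips far left and near right
- empty_cell (a point): centre of the far right cell (tray x 35, y -35 mm), on the tray's floor, 4 mm above the worktop; empty at the start. The right-hand wall, faced with slightly springy black rubber, is at tray y = -70, so a carrier fully home there has its centre at y = -36.5; the far wall's is at x = 70 here
- bay_mouth (a point): middle of the read bay's mouth, on the floor at tray x 70, y 35 mm. The far left cell has no far wall: the bay goes on there from x = 70 to 107 between side walls at y = 0 (corner at the mouth rounded 4 mm) and y = 70: 1.5 mm of play on each side of a carrier
- reader: fixed reader behind the bay: grey housing 30 x 78 x 14 mm. Origin: lower edge of its front face, middle, at tray x 117, y 35; axes as the tray's. Before it a 50 mm wide steel contact block on rods, at plate height. Its setting differs each time and is not measured: unpressed face at tray x 79 to 101. It yields about 8 N per mm, damped, for 3 mm, then is solid; eased off, it pushes back as far
- round_carrier: slippery white plastic carrier: square plate 67 x 67 x 10 mm, corners rounded 5 mm, four dark discs in its top, about 0.2 kg; in its middle an upright round steel post, 16 mm in diameter, 36 mm above the plate (top 50 mm above the worktop). Origin: centre of the underside (4 mm above the worktop), axes along the edges, as the tray's
- bar_carrier_a: slippery white plastic carrier: square plate 67 x 67 x 10 mm, corners rounded 5 mm, four dark discs in its top, about 0.2 kg; in its middle a flat steel bar grip 14 mm thick along x, 36 mm long along y, 36 mm above the plate. One of two alike; either may be the one in front of the bay. Origin: centre of the underside, axes along the edges, as the tray's
- bar_carrier_b: slippery white plastic carrier: square plate 67 x 67 x 10 mm, corners rounded 5 mm, four dark discs in its top, about 0.2 kg; in its middle a flat steel bar grip 14 mm thick along x, 36 mm long along y, 36 mm above the plate. One of two alike; either may be the one in front of the bay. Origin: centre of the underside, axes along the edges, as the tray's
- sample_box_1: bystander: clear round sample box, 57 x 53 x 12 mm, right of the tray; origin under its centre
- sample_box_2: bystander: clear round sample box with dark base, 57 x 53 x 12 mm, left of the tray; origin under its centre
- tweezers: bystander: steel wafer tweezers 128 mm long, 9 mm high, left of the tray; origin under the middle
- brass_weight: bystander: brass weight with a knob, 29 mm in diameter, 47 mm high, right of the tray at its far end; origin under its centre
- lens_tissue: bystander: flat booklet of lens tissue, 62 x 100 x 9 mm, behind the tray to the right of the reader; origin under its centre
Mind the look-alikes: they are no part of the job. Leave any pink look-alike of the round_carrier alone.

How it is judged:
By the outcome, as a careful person would: the job done as asked, in the order asked, and still so for the second after the job is handed in, with the robot touching nothing.
It also fails if it takes over 61 s, if anything falls off the work surface, if the arm or the gripper's body presses on something with over 40 N, if the wrist force passes 120 N, or if a joint passes its speed limit or range.

## Robot

A 6-joint arm with a two-finger parallel gripper is mounted at the origin on a cart in front of the work surface, level with it; the furniture and walls round the work are solid. World frame = base frame: x ahead of the robot, y to its left, z up, the work surface at z = 0. Lengths are in mm, angles in rad, forces in N, time in s.
With the tool pointing down it reaches from about 325 to 1000 mm from the base axis. Payload 5.1 kg.
Tool frame: the origin (TCP) lies on the centre line of the jaws, within the pads' length; the fingertips stand 22 mm ahead of it and the grasp point (between the pads) lies 3 mm ahead of it (arm.finger_overhang is the distance from the TCP to the fingertips, in mm); z points along the fingers, y is the direction in which the jaws open and shut (so a half turn about z gives the same grasp; the last joint's range is limited). The gripper opens to 85 mm and grips with 20 to 120 N. Pads are 22 mm wide; open, the fingers measure 114 mm over their backs; the gripper's body (76 mm by 85 mm) begins 54 mm behind the grasp point. The pads swing forward as they close: fully open they stand 13 mm farther back than shut.
Start: joints at [1.21, 0.124, 1.65, -0, 1.367, -0.083], TCP at [178.278, 625.062, 253.322] pointing down, gripper open.
Joint ranges: [-2.61, 2.61], [-1.02, 2.33], [0.03, 2.71], [-1.35, 4.49], [0.32, 2.68], [-2.91, 2.91]. Speed limits (rad/s): [2.57, 2.57, 3.14, 3.14, 3.14, 3.14].

## Interface

Orientations are given as [roll, pitch, yaw] about the fixed x, y, z axes, in that order (R = Rz(yaw) Ry(pitch) Rx(roll)).
In Python, from bench import arm, imaging gives the robot as it stands. The module is installed in compiled form; this text tells all that it offers.
- The arm moves only by the shell command python3 -m pendant 'ROWS'. ROWS is JSON, a list of rows, each a list of 5 numbers: the shift along the tool's x, y, z normalised to -1 to 1, where 1 is 200 mm, then the turn about the tool's z normalised to -1 to 1, where 1 is 60 degrees, then the gripper command: -1 is shut, 1 is fully open, values between are in proportion. A call has 1 to 20 rows; each row is the pose to reach, as a shift and turn from the pose commanded when the call began, along the tool's axes at that moment; what a row does not reach only later rows make up. A row lasts 1/8 s, in which the tool goes at most 62.5 mm and 10.7 degrees, less where a joint would pass 70% of its speed; a pose out of reach is approached as far as the arm can. A call with a number of a shift or a turn outside -1 to 1 is refused whole. A call with a gripper value outside its range is refused whole. The fingers move at their own pace and stop on an object; the grip force is fixed at half the most. Time passes only in rows, so rows that repeat a pose let the fingers close. It gives the time, the measured TCP pose, the force and the opening at its end, in the units of the state.
- arm.read_state(): the state, without advancing time (a new reading comes with each control period).
- imaging.capture(name): name is "scene" or "top" or "wrist"; returns the picture (420x560x3 uint8, red, green, blue); there is no depth.
- imaging.calibration(name): a dict with "K" (3x3 intrinsics, pixels), "dist_coeffs" ([k1, k2, p1, p2, k3] as OpenCV has them; the pictures are not rectified), "R" (3x3) and "t" (3): a world point X has camera coordinates R X + t; the wrist camera has in their place "tool_from_camera" (4x4, takes a point from camera to tool coordinates, whose origin is the TCP and whose axes are the flange's). Camera axes: x right, y down, z forward; pixel columns grow to the right and rows downward; lengths in mm; the calibration is good to about 2 mm. A picture is of the moment at which its call begins: read the wrist's pose just before it. calibration takes no time and is no camera call.
- arm.sign_off(): hands the job in, once; it reports no verdict.
The state is a dict: "t": time; "q": joint angles; "qd": joint speeds; "joint_torque": joint torques, N m; "tool_pos": TCP position; "eef_rot": TCP orientation; "wrist_force": force on the tool from outside, world axes, zero at the start; "wrist_torque": the same for the moment, N m; "grip_width": finger opening in mm.
Only numpy, scipy, OpenCV 4.12 (cv2) and the standard library are available. Lean on these libraries where they do the work, as an engineer would, in place of code of your own. Each camera call takes 0.05 s, during which the arm holds its last target. There are 200 camera calls.

## Working session

There is one attempt and no reset: what is moved stays moved. The work goes in short steps, Python scripts to look and compute and a shell command to move; the robot and the scene stay as the last step left them, time stands still between calls to the robot, and variables do not carry over. Pictures are saved under pics/ and viewed, about 8 in all and at most 12, crops included, and the job is handed in when it is done.

```bash
mkdir -p pics
python3 - <<'E'
from bench import arm, imaging
import cv2, numpy as np
print(arm.read_state(), arm.finger_overhang)
for n in ("top","scene"):
    im=imaging.capture(n); cv2.imwrite(f"pics/{n}0.png",cv2.cvtColor(im,cv2.COLOR_RGB2BGR))
for n in ("top","scene","wrist"):
    print(n,imaging.calibration(n))
E
```

```text
{'t': 0.0, 'q': array([ 1.21039448e+00,  1.24533287e-01,  1.65168446e+00,  1.99467780e-05,
        1.36750129e+00, -8.26298246e-02]), 'qd': array([-0.00058327, -0.00037031,  0.00078038, -0.00036678,  0.00121113,
        0.00012681]), 'joint_torque': array([-6.94679311e-04, -4.23606849e+01, -3.65453410e+01, -1.35157902e-04,
        6.98498392e-03,  1.65250452e-05]), 'tool_pos': array([178.07951914, 624.5387948 , 252.02855216]), 'eef_rot': array([-3.13947514e+00, -1.94963306e-04,  2.86381638e+00]), 'wrist_force': array([0.19050348, 0.07496013, 0.15590618]), 'wrist_torque': array([ 0.04486069,  0.0239434 , -0.01715972]), 'grip_width': 85.3267210510631} 22.0
top {'K': array([[389.32184154,   0.        , 280.41409117],
       [  0.        , 389.32184154, 210.98317531],
       [  0.        ,   0.        ,   1.        ]]), 'dist_coeffs': array([-0.03053181,  0.        ,  0.        ,  0.        ,  0.        ]), 'R': array([[ 0.10808766, -0.9941369 ,  0.00297939],
       [-0.97248698, -0.10635493, -0.20726242],
       [ 0.2063641 ,  0.01950509, -0.97828084]]), 't': array([-92.23735618, 560.75
[... 407 characters left out ...]
651868, -0.62897717]]), 't': array([-495.58820873,  175.77864913,  685.93756075])}
wrist {'K': array([[292.51873703,   0.        , 280.58704845],
       [  0.        , 292.51873703, 211.06926985],
       [  0.        ,   0.        ,   1.        ]]), 'dist_coeffs': array([-0.03585443,  0.        ,  0.        ,  0.        ,  0.        ]), 'tool_from_camera': array([[ 7.30045234e-04, -9.60599395e-01, -2.77935727e-01,
         7.00344940e+01],
       [ 9.99999733e-01,  6.97348039e-04,  2.16499458e-04,
         7.92626477e-02],
       [-1.41513145e-05, -2.77935811e-01,  9.60599648e-01,
        -1.20806311e+02],
       [ 0.00000000e+00,  0.00000000e+00,  0.00000000e+00,
         1.00000000e+00]])}
```

View pics/top0.png

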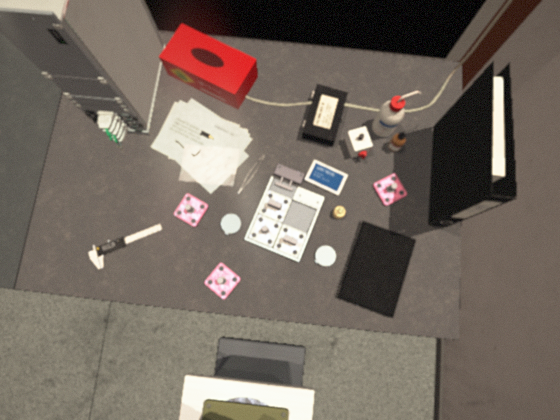

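The top view shows the tray at about px (287,218), with the reader at (288,178), the weight at (340,212), the boxes at (231,223) and (326,256), and pink look-alikes outside the tray. I'll enlarge it next.

Run:
```python
import cv2
a=cv2.imread("pics/top0.png")[155:275,215:365]
cv2.imwrite("pics/topc.png",cv2.resize(a,None,fx=5,fy=5,interpolation=cv2.INTER_CUBIC))
```

```text
(no output)
```

View pics/topc.png

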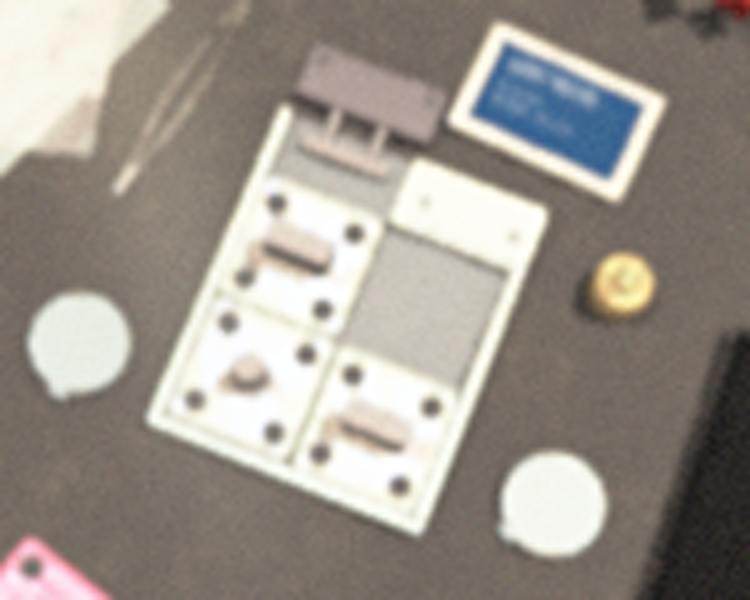

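```bash
cat > h.py <<'E'
import numpy as np, cv2
from bench import arm, imaging
from scipy.spatial.transform import Rotation as Ro
def cam(name, st=None):
    c=imaging.calibration(name); K,d=c["K"],c["dist_coeffs"]
    if name!="wrist": return K,d,c["R"],c["t"]
    T=np.eye(4); T[:3,:3]=Ro.from_euler("xyz",st["eef_rot"]).as_matrix(); T[:3,3]=st["tool_pos"]
    W=np.linalg.inv(T@c["tool_from_camera"]); return K,d,W[:3,:3],W[:3,3]
def back(px,z,C):
    K,d,R,t=C; n=cv2.undistortPoints(np.array(px,float).reshape(-1,1,2),K,d)[:,0]
    v=np.c_[n,np.ones(len(n))]@R; o=-R.T@t
    return o+v*((np.broadcast_to(z,len(n))-o[2])/v[:,2])[:,None]
def proj(X,C):
    K,d,R,t=C; return cv2.projectPoints(np.array(X,float).reshape(-1,3),cv2.Rodrigues(R)[0],t,K,d)[0][:,0]
E
python3 - <<'E'
from h import *
u=np.array([(277,203),(355,233),(245,277),(322,310),(229,322),(306,354),(195,400),(274,433),(352,374),(431,407),(320,453),(400,486)],float)
p=np.array([215,155])+(u+.5)/5-.5
X=back(p,14,cam("top")); c=X.reshape(3,4,3).mean(1)[:,:2]; print(c.round(1))
print(np.linalg.norm(c[0]-c[1]),np.linalg.norm(c[2]-c[1]))
a=c[0]-c[1]; b=c[1]-c[2]; print(np.arctan2(a[1],a[0]),np.arctan2(-b[0],b[1]))
yaw=(np.arctan2(a[1],a[0])+np.arctan2(-b[0],b[1]))/2
print("yaw",yaw,"tray origin",(c[0]+c[2])/2)
print(cam("wrist",arm.read_state())[2])
E
```

```text
[[589.3 -13.2]
 [522.5   4.7]
 [502.1 -62.3]]
69.17708322888635 70.05018704976051
-0.26201173509870906 -0.29435901683579174
yaw -0.2781853759672504 tray origin [545.71974748 -37.75983344]
[[ 0.27354539  0.96185732 -0.0018495 ]
 [ 0.9241444  -0.26228598  0.27778263]
 [ 0.26670216 -0.07769536 -0.96064217]]
```

Each carrier measures about 70 mm from the next, so the fit is consistent. The tray yaw is about -0.278, and the start tool yaw is aligned to it plus π. I'll move above the tray, turning +90° so the jaws open along tray x.

```bash
R='[-0.925,-0.895,0.17,0,0]'
python3 -m pendant '[[-0.925,-0.895,0.17,0,0],[-0.925,-0.895,0.17,0,0],[-0.925,-0.895,0.17,0,0],[-0.925,-0.895,0.17,0,0],[-0.925,-0.895,0.17,0,0],[-0.925,-0.895,0.17,0,0]]'
python3 -m pendant '[[-0.925,-0.895,0.17,0,0],[-0.925,-0.895,0.17,0,0],[-0.925,-0.895,0.17,0,0],[-0.925,-0.895,0.17,0,0],[-0.925,-0.895,0.17,0,0],[-0.925,-0.895,0.17,0,0]]'
python3 -m pendant '[[-0.925,-0.895,0.17,1,0],[-0.925,-0.895,0.17,1,0],[-0.925,-0.895,0.17,1,0],[-0.925,-0.895,0.17,1,0],[-0.925,-0.895,0.17,1,0],[-0.925,-0.895,0.17,1,0],[-0.925,-0.895,0.17,1,0]]'
python3 -m pendant '[[0,0,0,0.5,-0.3],[0,0,0,0.5,-0.3],[0,0,0,0.5,-0.3],[0,0,0,0.5,-0.3],[0,0,0,0.5,-0.3]]'
python3 - <<'E'
from h import *
st=arm.read_state(); im=imaging.capture("wrist"); cv2.imwrite("pics/w1.png",im[:,:,::-1])
np.save("w1.npy",np.r_[st["tool_pos"],st["eef_rot"]]); print(st)
E
```

```text
t: 0.85
tool_pos: [307.2, 401.9, 219.2]
eef_rot: [3.141, -0.0, 2.862]
wrist_force: [-1.0, -0.5, 1.1]
grip_width: 42.5
t: 1.6
tool_pos: [436.2, 180.2, 185.5]
eef_rot: [3.141, -0.0, 2.864]
wrist_force: [-0.0, 0.2, -0.9]
grip_width: 42.7
t: 2.48
tool_pos: [565.3, -41.4, 151.5]
eef_rot: [3.141, -0.0, 1.821]
wrist_force: [0.1, 0.7, 1.3]
grip_width: 42.6
t: 3.1
tool_pos: [564.9, -42.6, 151.5]
eef_rot: [3.141, -0.0, 1.297]
wrist_force: [0.4, 0.0, -0.2]
grip_width: 30.3
{'t': 3.1, 'q': array([-1.70005617e-01,  2.64957802e-02,  1.93087434e+00,  8.78396315e-05,
        1.18391889e+00,  1.03340444e-01]), 'qd': array([-0.00723901,  0.00253826, -0.00033859,  0.00082782, -0.00209885,
        0.00929812]), 'joint_torque': array([ 8.84084869e-02, -3.53568006e+01, -3.41059577e+01,  3.96844349e-03,
       -1.46998480e-05, -1.02600371e-02]), 'tool_pos': array([564.87595765, -42.56314528, 151.52079604]), 'eef_rot': array([ 3.14129903e+00, -1.12245983e-04,  1.29741715e+00]), 'wrist_force': array([ 0.43588405,  0.03779146, -0.23184591]), 'wrist_torque': array([-0.03819599,  0.03229953,  0.05461296]), 'grip_width': 30.328645041230963}
```

View pics/w1.png

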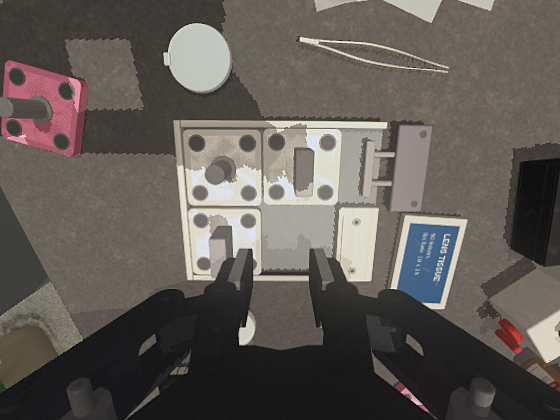

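The wrist view shows all three carriers. The discs of the bar carrier in front of the bay are at about (277,143), (327,142), (277,190) and (327,190). The round post's discs are at (197,143) to (248,191), and the contact block face is at column ~364. I'll refine the disc centroids.

Run:
```python
from h import *
im=cv2.imread("pics/w1.png"); g=cv2.cvtColor(im,cv2.COLOR_BGR2GRAY)
s=np.load("w1.npy"); C=cam("wrist",dict(tool_pos=s[:3],eef_rot=s[3:]))
G=[(277,143),(327,142),(277,190),(327,190),(197,143),(247,142),(198,192),(248,191),(198,216),(246,214)]
P=[]
for u,v in G:
    w=g[v-11:v+12,u-11:u+12]; t,b=cv2.threshold(w,0,255,cv2.THRESH_OTSU)
    n,l,stt,c=cv2.connectedComponentsWithStats(255-b); k=l[11,11]
    P.append(c[k]+[u-11,v-11]); print((u,v),P[-1].round(1),stt[k,4])
X=back(P,14,C)[:,:2]
print(X.round(1))
for i in (0,4): 
    q=X[i:i+4]; e=(q[1]-q[0]+q[3]-q[2])/2; f=(q[0]-q[2]+q[1]-q[3])/2
    print("c",q.mean(0),np.linalg.norm(e),np.linalg.norm(f),np.arctan2(e[1],e[0]),np.arctan2(-f[0],f[1]))
# wall inner edges and block: (px,z)
y=-0.278;Rt=np.array([[np.cos(y),np.sin(y)],[-np.sin(y),np.cos(y)]])
c=X[:8].mean(0); print("mid-left (tray 0,35)",c)
o=c-Rt.T@[0,35]; print("tray origin",o)
for n,p,z in (("block face",(364,168),14),("reader front",(391,128),14),("left wall outer top",(290,122),14),("right wall top",(265,278),14),("bar top L",(296,149),50),("bar top R",(313,148),50)):
    print(n,(Rt@(back([p],z,C)[0,:2]-o)).round(1))
```

```text
(277, 143) [276.1 141.8] 233
(327, 142) [327.3 142.2] 230
(277, 190) [276.  191.8] 201
(327, 190) [324.6 192.1] 195
(197, 143) [196.2 142.7] 228
(247, 142) [247.2 142.9] 228
(198, 192) [199.6 192.5] 193
(248, 191) [248.3 192.8] 197
(198, 216) [200.5 220.3] 170
(246, 214) [247.8 219.9] 159
[[577.4  14.3]
 [619.8   2.1]
 [565.2 -28.1]
 [607.5 -40.2]
 [510.7  32.3]
 [553.1  20.1]
 [498.5 -10. ]
 [540.9 -22.3]
 [490.3 -35.2]
 [532.8 -46.6]]
c [592.49194494 -12.98078215] 44.03911286174343 44.04724167732076 -0.2796850606250048 -0.2822099139171027
c [525.83231184   5.04272954] 44.13249256343268 44.086940210387546 -0.28055057527270677 -0.2798833201267879
mid-left (tray 0,35) [559.16212839  -3.9690263 ]
tray origin [549.55697387 -37.62524425]
block face [90.3 35.4]
reader front [110.9  69.9]
left wall outer top [24.3 74. ]
right wall top [  1.7 -73.4]
bar top L [27.9 54.1]
bar top R [40.6 54.9]
```

```bash
python3 -m pendant '[[0.18,0.093,0.15,0.006,-0.3],[0.18,0.093,0.3,0.006,-0.3],[0.18,0.093,0.3,0.006,-0.3],[0.18,0.093,0.3,0.006,-0.3]]'
python3 - <<'E'
from h import *
st=arm.read_state(); im=imaging.capture("wrist")
cv2.imwrite("pics/w2full.png",im[:,:,::-1])
cv2.imwrite("pics/w2.png",cv2.resize(im[60:360,130:430,::-1],None,fx=2,fy=2,interpolation=cv2.INTER_CUBIC))
np.save("w2.npy",np.r_[st["tool_pos"],st["eef_rot"]]); print(st["tool_pos"],st["eef_rot"],st["wrist_force"])
E
```

```text
t: 3.65
tool_pos: [592.9, -14.2, 92.3]
eef_rot: [3.14, -0.0, 1.287]
wrist_force: [0.8, 0.5, 0.4]
grip_width: 30.0
[592.94890297 -14.17004522  92.31354746] [ 3.14045088e+00 -1.84298662e-04  1.28723743e+00] [0.79161938 0.54659572 0.38550935]
```

View pics/w2.png

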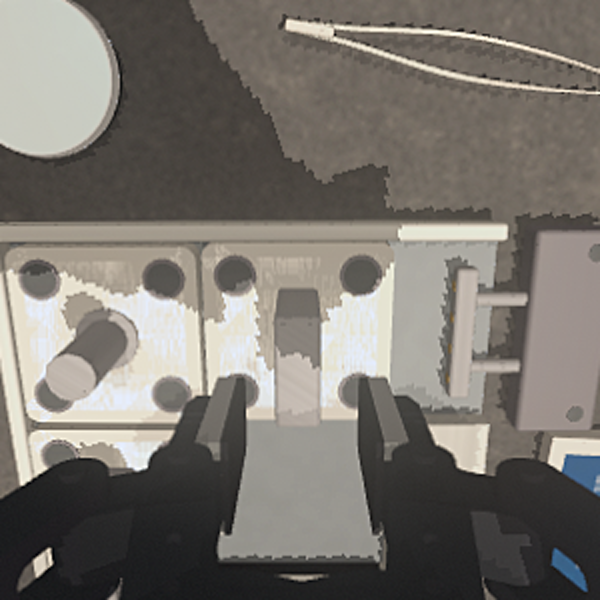

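The bar's top spans columns 276–321 in the crop (mid 298.5) and the jaw midline is at 301. The carrier is therefore about 0.8 mm to the -x side. I'll shift by that, descend, then close.

```bash
python3 -m pendant '[[0.005,-0.004,0.08,0,-0.3],[0.005,-0.004,0.16,0,-0.3],[0.005,-0.004,0.22,0,-0.3],[0.005,-0.004,0.255,0,-0.3],[0.005,-0.004,0.255,0,-0.3],[0.005,-0.004,0.255,0,-0.5]]'
python3 -m pendant '[[0,0,0,0,-0.6],[0,0,0,0,-0.65],[0,0,0,0,-0.7],[0,0,0,0,-1],[0,0,0,0,-1],[0,0,0,0,-1]]'
python3 -c "
from h import *
st=arm.read_state();print(st)"
```

```text
t: 4.45
tool_pos: [592.4, -12.9, 40.7]
eef_rot: [3.141, -0.0, 1.287]
wrist_force: [0.6, -0.0, -0.2]
grip_width: 21.4
t: 5.2
tool_pos: [592.4, -12.9, 40.9]
eef_rot: [3.141, -0.0, 1.287]
wrist_force: [-0.5, 0.4, 4.5]
grip_width: 13.0
{'t': 5.2, 'q': array([-1.12350837e-01,  2.21354113e-01,  1.92674110e+00,  1.61948394e-05,
        9.92575728e-01,  1.71758487e-01]), 'qd': array([-0.00125475, -0.00049942,  0.00033441, -0.00059691,  0.00053158,
        0.00025621]), 'joint_torque': array([-2.48504290e-02, -3.77700412e+01, -2.82025284e+01, -3.50378221e-03,
       -1.63829955e-01,  4.41674456e-05]), 'tool_pos': array([592.4480227 , -12.89998037,  40.92634352]), 'eef_rot': array([ 3.14068683e+00, -1.70904517e-04,  1.28667823e+00]), 'wrist_force': array([-0.47331775,  0.4469422 ,  4.50364516]), 'wrist_torque': array([0.05470333, 0.0628402 , 0.02754089]), 'grip_width': 13.035641133579086}
```

The bar is gripped. Before sliding, I'll rectify w1 at z=14, since plate and wall tops share that height. That gives the carrier's clearance to the far wall.

```bash
cat > rect.py <<'E'
from h import *
import sys
def rect(png,pose,out,o,yaw,x0,x1,y0,y1,s=5):
    im=cv2.imread(png); C=cam("wrist",dict(tool_pos=pose[:3],eef_rot=pose[3:]))
    xs=np.arange(x0,x1,1/s); ys=np.arange(y1,y0,-1/s); X,Y=np.meshgrid(xs,ys)
    c,sn=np.cos(yaw),np.sin(yaw)
    W=np.stack([o[0]+c*X-sn*Y,o[1]+sn*X+c*Y,np.full_like(X,14.)],-1)
    p=proj(W,C).reshape(X.shape+(2,)).astype(np.float32)
    r=cv2.remap(im,p[...,0],p[...,1],cv2.INTER_CUBIC); cv2.imwrite(out,r); return r
E
python3 - <<'E'
from rect import *
r=rect("pics/w1.png",np.load("w1.npy"),"pics/r1.png",(549.56,-37.63),-0.280,-10,120,-40,78,5)
g=cv2.cvtColor(r,cv2.COLOR_BGR2GRAY)
E
```

```text
(no output)
```

View pics/r1.png

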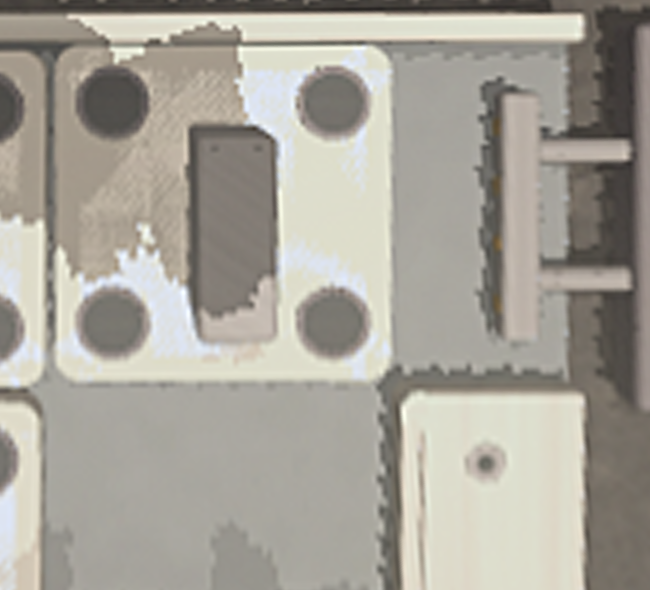

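Clearances: the carrier's far edge to the far wall is (401−391)/5 = 2.0 mm, and about 2.4 mm on the near side. The walls land at x 70.2 and y 70, so the frame is good. The contact face is at about x = 90. I'll slide 68 mm sideways now.

```bash
python3 -m pendant '[[-0.01,0,0,0,-1],[-0.03,0,0,0,-1],[-0.06,0,0,0,-1],[-0.09,0,0,0,-1],[-0.12,0,0,0,-1],[-0.15,0,0,0,-1],[-0.18,0.001,0,0,-1]]'
python3 -m pendant '[[-0.03,0,0,0,-1],[-0.06,0,0,0,-1],[-0.09,0,0,0,-1],[-0.12,0,0,0,-1],[-0.14,0,0,0,-1],[-0.155,0,0,0,-1],[-0.16,0,0,0,-1],[-0.16,0,0,0,-1]]'
```

```text
t: 6.08
tool_pos: [582.6, -47.6, 41.0]
eef_rot: [3.14, -0.0, 1.287]
wrist_force: [0.5, 1.8, 6.0]
grip_width: 13.1
t: 7.08
tool_pos: [573.6, -78.4, 40.9]
eef_rot: [3.14, -0.0, 1.287]
wrist_force: [-0.5, -0.5, 4.9]
grip_width: 13.4
```

```bash
python3 -m pendant '[[-0.003,0,0,0,-1],[-0.006,0,0,0,-1],[-0.009,0,0,0,-1],[-0.012,0,0,0,-1],[-0.012,0,0,0,-1]]'
python3 -m pendant '[[-0.0015,0,0,0,-1],[-0.003,0,0,0,-1],[-0.003,0,0,0,-1]]'
python3 -m pendant '[[-0.0015,0,0,0,-1],[-0.003,0,0,0,-1],[-0.003,0,0,0,-1]]'
```

```text
t: 7.7
tool_pos: [573.0, -80.6, 40.9]
eef_rot: [3.14, -0.0, 1.287]
wrist_force: [1.1, 0.5, 5.5]
grip_width: 13.2
t: 8.07
tool_pos: [572.9, -81.1, 41.0]
eef_rot: [3.14, -0.0, 1.287]
wrist_force: [1.1, 1.5, 5.6]
grip_width: 13.1
t: 8.45
tool_pos: [572.7, -81.7, 40.9]
eef_rot: [3.14, -0.0, 1.287]
wrist_force: [0.7, -0.1, 5.3]
grip_width: 13.2
```

```bash
for i in 1 2 3; do python3 -m pendant '[[-0.0015,0,0,0,-1],[-0.003,0,0,0,-1],[-0.003,0,0,0,-1]]'; done
```

```text
t: 8.82
tool_pos: [572.5, -82.2, 40.9]
eef_rot: [3.14, -0.0, 1.287]
wrist_force: [0.1, 0.4, 5.4]
grip_width: 13.1
t: 9.2
tool_pos: [572.4, -82.5, 40.9]
eef_rot: [3.14, -0.001, 1.287]
wrist_force: [1.1, 2.4, 6.2]
grip_width: 13.0
t: 9.57
tool_pos: [572.4, -82.6, 40.9]
eef_rot: [3.14, -0.002, 1.287]
wrist_force: [0.8, 4.1, 5.5]
grip_width: 13.1
```

Contact with the rubber wall shows at tray y ≈ -36.9, against -36.5 expected. I'll add one small press, then release and rise.

```bash
python3 -m pendant '[[-0.002,0,0,0,-1],[-0.003,0,0,0,-1],[-0.003,0,0,0,-1],[-0.003,0,0,0,-1]]'
python3 -m pendant '[[0,0,0,0,-0.75],[0,0,0,0,-0.6],[0,0,0,0,-0.45],[0,0,0,0,-0.3],[0,0,0,0,-0.3],[0,0,-0.03,0,-0.3],[0,0,-0.1,0,-0.3],[0,0,-0.2,0,-0.3],[0,0,-0.3,0,-0.3],[0,0,-0.3,0,-0.3]]'
```

```text
t: 10.07
tool_pos: [572.3, -82.6, 41.0]
eef_rot: [3.14, -0.003, 1.287]
wrist_force: [1.4, 6.8, 5.4]
grip_width: 13.1
t: 11.32
tool_pos: [573.4, -84.4, 103.9]
eef_rot: [3.136, -0.0, 1.287]
wrist_force: [-0.2, 0.5, -0.7]
grip_width: 30.4
```

Run:
```python
from rect import *
st=arm.read_state(); im=imaging.capture("wrist"); cv2.imwrite("pics/w3.png",im[:,:,::-1])
p=np.r_[st["tool_pos"],st["eef_rot"]];np.save("w3.npy",p);print(p)
rect("pics/w3.png",p,"pics/r3.png",(549.56,-37.63),-0.280,-75,85,-60,60,5)
```

```text
[ 5.73447116e+02 -8.44051791e+01  1.03862604e+02  3.13551585e+00
 -2.36742843e-04  1.28679734e+00]
```

View pics/r3.png

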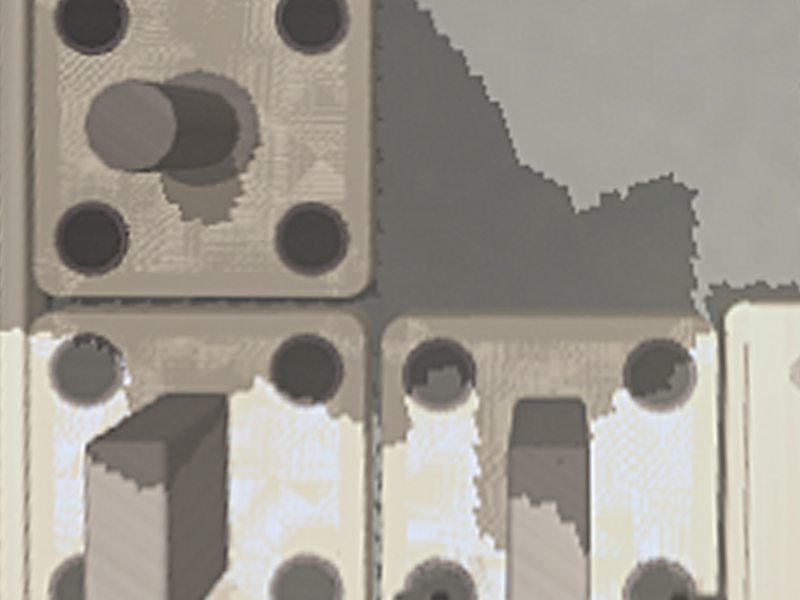

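Bar carrier is home: its left edge is at y ≈ -3.0, with 1.8 mm clear of the far wall and about 2.8 mm to its neighbour, which hasn't moved. The round carrier's disc mean is at tray (-34.7, 34.5). I'll move above the post.

```bash
python3 -m pendant '[[0.3625,-0.3535,0,-0.004,-0.3],[0.3625,-0.3535,0,-0.004,-0.3],[0.3625,-0.3535,0,-0.004,-0.3],[0.3625,-0.3535,0.1,-0.004,-0.3],[0.3625,-0.3535,0.1,-0.004,-0.3],[0.3625,-0.3535,0.1,-0.004,-0.3]]'
python3 - <<'E'
from h import *
st=arm.read_state(); im=imaging.capture("wrist"); cv2.imwrite("pics/w4.png",im[:,:,::-1])
p=np.r_[st["tool_pos"],st["eef_rot"]];np.save("w4.npy",p);print(p)
C=cam("wrist",st); q=proj([[525.8,5.0,14],[525.8,5,50]],C); print(q)
cv2.imwrite("pics/w4c.png",cv2.resize(im[60:360,130:430,::-1],None,fx=2,fy=2,interpolation=cv2.INTER_CUBIC))
E
```

```text
t: 12.12
tool_pos: [524.2, 4.9, 80.4]
eef_rot: [-3.141, 0.0, 1.29]
wrist_force: [-0.1, 0.3, 1.2]
grip_width: 29.7
[ 5.24232190e+02  4.90334063e+00  8.04259918e+01 -3.14149397e+00
  1.13577164e-04  1.29017104e+00]
[[282.00304102 233.48412013]
 [282.34592033 255.88781636]]
```

View pics/w4c.png

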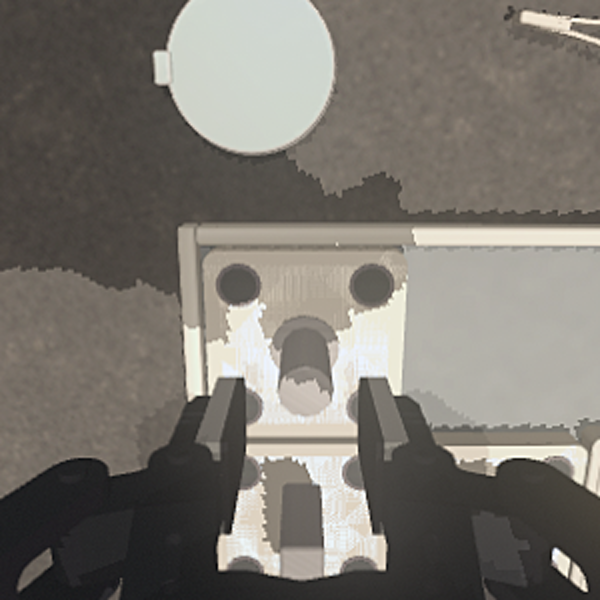

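The post top is centred at crop (305.5,392), which is full-frame (282.7,256) and matches the predicted (282.3,255.9). I'll shift +1.5 mm in tool y, then descend and grip.

```bash
python3 -m pendant '[[0.0025,0.0075,0.05,0,-0.3],[0.0025,0.0075,0.11,0,-0.3],[0.0025,0.0075,0.17,0,-0.3],[0.0025,0.0075,0.196,0,-0.3],[0.0025,0.0075,0.196,0,-0.3],[0.0025,0.0075,0.196,0,-0.5]]'
python3 -m pendant '[[0,0,0,0,-0.55],[0,0,0,0,-0.6],[0,0,0,0,-0.65],[0,0,0,0,-1],[0,0,0,0,-1],[0,0,0,0,-1]]'
```

```text
t: 12.92
tool_pos: [525.8, 5.5, 41.4]
eef_rot: [3.141, -0.0, 1.291]
wrist_force: [0.7, -0.6, -0.1]
grip_width: 21.3
t: 13.68
tool_pos: [525.9, 5.5, 41.7]
eef_rot: [3.141, -0.0, 1.291]
wrist_force: [-1.5, -0.0, 5.1]
grip_width: 14.3
```

```bash
python3 -m pendant '[[0,0.01,0,0,-1],[0,0.03,0,0,-1],[0.0005,0.065,0,0,-1],[0.001,0.1,0,0,-1],[0.001,0.135,0,0,-1],[0.0015,0.17,0,0,-1],[0.0015,0.205,0,0,-1],[0.0015,0.24,0,0,-1],[0.0015,0.27,0,0,-1],[0.0015,0.3,0,0,-1],[0.0015,0.32,0,0,-1],[0.0015,0.33,0,0,-1],[0.0015,0.33,0,0,-1]]'
python3 -m pendant '[[0,0.01,0,0,-1],[0,0.02,0,0,-1],[0,0.03,0,0,-1],[0,0.035,0,0,-1],[0,0.035,0,0,-1]]'
```

```text
t: 15.3
tool_pos: [589.7, -12.5, 41.7]
eef_rot: [3.14, -0.0, 1.291]
wrist_force: [0.5, -0.6, 4.0]
grip_width: 14.0
t: 15.92
tool_pos: [596.2, -14.4, 41.7]
eef_rot: [3.141, -0.0, 1.291]
wrist_force: [-0.8, -0.3, 5.9]
grip_width: 14.2
```

Now at 73 mm of travel and inside the mouth with no side force. I'll continue to about 87 mm, then feel for contact.

```bash
python3 -m pendant '[[0,0.01,0,0,-1],[0,0.02,0,0,-1],[0,0.03,0,0,-1],[0,0.035,0,0,-1],[0,0.035,0,0,-1]]'
python3 -m pendant '[[0,0.01,0,0,-1],[0,0.02,0,0,-1],[0,0.03,0,0,-1],[0,0.035,0,0,-1],[0,0.035,0,0,-1]]'
python3 -m pendant '[[0,0.003,0,0,-1],[0,0.006,0,0,-1],[0,0.009,0,0,-1],[0,0.01,0,0,-1],[0,0.01,0,0,-1]]'
```

```text
t: 16.55
tool_pos: [602.9, -16.3, 41.7]
eef_rot: [3.141, -0.0, 1.291]
wrist_force: [-0.2, -0.5, 5.8]
grip_width: 14.3
t: 17.18
tool_pos: [609.6, -18.2, 41.7]
eef_rot: [3.141, -0.0, 1.291]
wrist_force: [-0.6, 0.3, 5.0]
grip_width: 14.2
t: 17.8
tool_pos: [611.4, -18.7, 41.7]
eef_rot: [3.141, -0.0, 1.291]
wrist_force: [-0.4, -0.1, 5.9]
grip_width: 14.1
```

```bash
for i in 1 2 3 4; do python3 -m pendant '[[0,0.002,0,0,-1],[0,0.004,0,0,-1],[0,0.004,0,0,-1]]'; done
```

```text
t: 18.18
tool_pos: [612.2, -18.9, 41.7]
eef_rot: [3.141, -0.0, 1.291]
wrist_force: [-1.8, 0.1, 5.3]
grip_width: 14.2
t: 18.55
tool_pos: [613.0, -19.2, 41.7]
eef_rot: [3.141, -0.0, 1.291]
wrist_force: [-0.7, -0.0, 5.8]
grip_width: 14.2
t: 18.92
tool_pos: [613.7, -19.4, 41.7]
eef_rot: [3.141, -0.0, 1.291]
wrist_force: [-1.3, 0.7, 6.4]
grip_width: 14.2
t: 19.3
tool_pos: [614.0, -19.5, 41.7]
eef_rot: [-3.141, -0.0, 1.291]
wrist_force: [-2.9, 0.8, 8.1]
grip_width: 14.0
```

```bash
for i in 1 2; do python3 -m pendant '[[0,0.002,0,0,-1],[0,0.004,0,0,-1],[0,0.004,0,0,-1]]'; done
```

```text
t: 19.68
tool_pos: [614.2, -19.5, 41.7]
eef_rot: [-3.139, 0.0, 1.291]
wrist_force: [-6.0, 0.1, 8.8]
grip_width: 14.2
t: 20.05
tool_pos: [614.5, -19.6, 41.7]
eef_rot: [-3.138, 0.0, 1.291]
wrist_force: [-7.0, 2.2, 11.8]
grip_width: 14.2
```

```bash
python3 -m pendant '[[0,0.002,-0.001,0,-1],[0,0.004,-0.002,0,-1],[0,0.005,-0.002,0,-1],[0,0.005,-0.002,0,-1]]'
```

```text
t: 20.55
tool_pos: [614.8, -19.7, 41.7]
eef_rot: [-3.136, 0.0, 1.291]
wrist_force: [-9.0, 2.4, 11.5]
grip_width: 14.3
```

```bash
python3 -m pendant '[[0,0.002,-0.001,0,-1],[0,0.004,-0.002,0,-1],[0,0.005,-0.002,0,-1],[0,0.005,-0.002,0,-1]]'
```

```text
t: 21.05
tool_pos: [615.0, -19.8, 41.8]
eef_rot: [-3.134, 0.0, 1.291]
wrist_force: [-10.8, 2.7, 13.2]
grip_width: 14.0
```

```bash
python3 -m pendant '[[0,0.002,-0.001,0,-1],[0,0.004,-0.001,0,-1],[0,0.004,-0.001,0,-1],[0,0.004,-0.001,0,-1]]'; python3 -m pendant '[[0,0,0,0,-1],[0,0,0,0,-1],[0,0,0,0,-1],[0,0,0,0,-1]]'
```

```text
t: 21.55
tool_pos: [615.3, -19.8, 41.8]
eef_rot: [-3.133, 0.001, 1.291]
wrist_force: [-11.9, 2.9, 13.1]
grip_width: 14.2
t: 22.05
tool_pos: [615.3, -19.8, 41.9]
eef_rot: [-3.133, 0.001, 1.291]
wrist_force: [-12.3, 2.8, 12.1]
grip_width: 13.9
```

```bash
python3 -m pendant '[[0,0,0,0,-1],[0,0,0,0,-1],[0,0,0,0,-1],[0,0,0,0,-1],[0,0,0,0,-1]]'; python3 -m pendant '[[0,-0.003,0,0,-1],[0,-0.006,0,0,-1],[0,-0.009,0,0,-1],[0,-0.012,0.001,0,-1],[0,-0.012,0.002,0,-1]]'
python3 -m pendant '[[0,0,0,0,-0.75],[0,0,0,0,-0.6],[0,0,0,0,-0.45],[0,0,0,0,-0.3],[0,0,0,0,-0.3],[0,0,0,0,-0.3]]'
```

```text
t: 22.68
tool_pos: [615.3, -19.8, 41.8]
eef_rot: [-3.133, 0.001, 1.291]
wrist_force: [-12.2, 3.4, 12.8]
grip_width: 14.3
t: 23.3
tool_pos: [614.6, -19.7, 41.7]
eef_rot: [-3.138, 0.0, 1.291]
wrist_force: [-7.0, 1.6, 9.1]
grip_width: 14.4
t: 24.05
tool_pos: [616.2, -20.3, 41.7]
eef_rot: [3.141, -0.0, 1.291]
wrist_force: [-0.3, -1.0, -0.1]
grip_width: 30.0
```

It held about 12.5 N for about 1.5 s, and now it is released and clear. I'll rise and look.

```bash
python3 -m pendant '[[0,0,-0.03,0,-0.3],[0,0,-0.1,0,-0.3],[0,0,-0.25,0,-0.3],[0,0,-0.4,0,-0.3],[-0.25,-0.15,-0.7,0,-0.3],[-0.25,-0.15,-0.7,0,-0.3],[-0.25,-0.15,-0.7,0,-0.3],[-0.25,-0.15,-0.7,0,-0.3],[-0.25,-0.15,-0.7,0,-0.3]]'
python3 - <<'E'
from rect import *
st=arm.read_state(); im=imaging.capture("wrist"); cv2.imwrite("pics/w5.png",im[:,:,::-1])
p=np.r_[st["tool_pos"],st["eef_rot"]];np.save("w5.npy",p);print(p)
rect("pics/w5.png",p,"pics/r5.png",(549.56,-37.63),-0.280,-90,130,-78,78,3.6)
t=imaging.capture("top"); cv2.imwrite("pics/top1.png",t[:,:,::-1])
a=cv2.cvtColor(t,cv2.COLOR_RGB2GRAY).astype(int); b=cv2.imread("pics/top0.png",0).astype(int)
E
```

```text
t: 25.18
tool_pos: [573.0, -59.3, 179.7]
eef_rot: [-3.138, 0.0, 1.292]
wrist_force: [-0.2, 0.3, -0.8]
grip_width: 29.6
[ 5.72969280e+02 -5.92663398e+01  1.79690839e+02 -3.13832096e+00
  9.52517589e-05  1.29159026e+00]
```

View pics/r5.png

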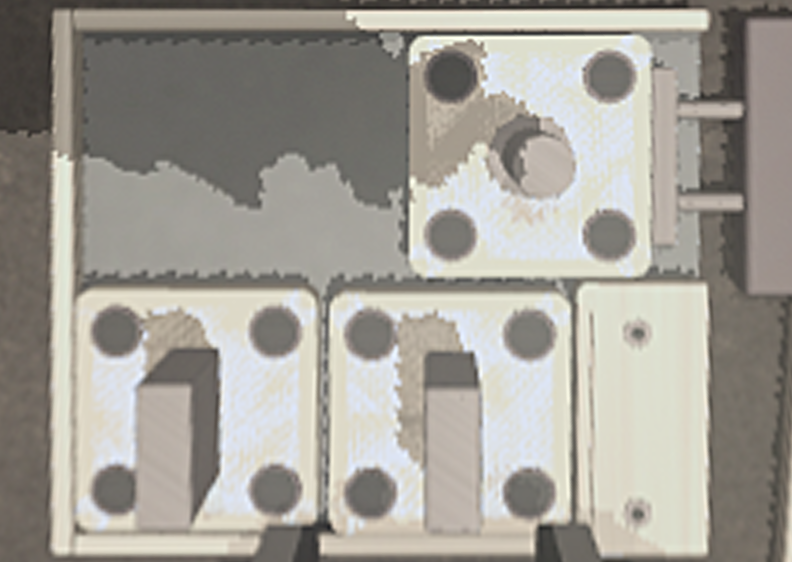

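View pics/w5.png

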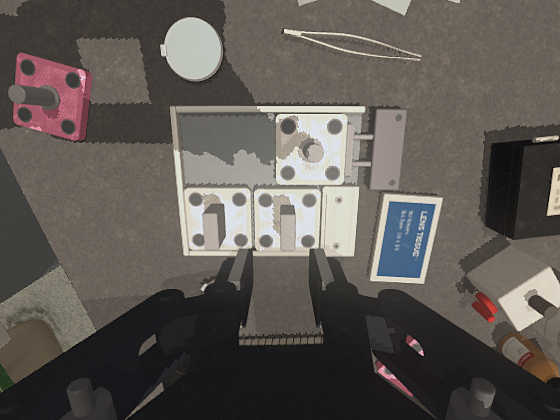

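The final view shows the round carrier in the bay, its front edge touching the contact block (column 652). The bar carrier is against the right wall, about 0.8 mm beyond its untouched neighbour. The bystanders are in place, so I'm handing in.

```bash
python3 -c "
from bench import arm
print(arm.sign_off())"
```

```text
the job is handed in; nothing more can be done
None
```

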